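Nip up a compression nut with box spanner and tommy bar

ROBOT

A 6-joint arm with a two-finger parallel gripper is mounted at the origin on the work surface. World frame = base frame: x ahead of the robot, y to its left, z up, the work surface at z = 0. Lengths are in m, angles in rad, forces in N, time in s.
With the tool pointing down it reaches from about 0.25 to 0.725 m from the base axis. Payload 4 kg.
Tool frame: the origin (TCP) lies between the finger pads; the fingertips stand 11 mm ahead of it and the grasp point (between the pads) lies 8 mm behind it; x points along the fingers, z is the direction in which the jaws open and shut, and the axes are right-handed (so a half turn about x gives the same grasp; the last joint's range is limited). The gripper opens to 85 mm and grips with 20 to 120 N. Pads are 22 mm wide; open, the fingers measure 114 mm over their backs; the gripper's body (76 mm by 85 mm) begins 54 mm behind the grasp point. The pads swing forward as they close: fully open they stand 13 mm farther back than shut.
Start: joints at [-1.103, 0.241, 0.005, 1.335, 0, 1.571], TCP at [0.225, -0.446, 0.242] pointing down, gripper open.
Joint ranges: [-2.72, 2.72], [-1.05, 1.87], [-1.09, 1.28], [-1.99, 2.15], [-1.42, 1.44], [-3.14, 3.14]. Speed limits (rad/s): [2.79, 2.79, 3.14, 3.14, 3.14, 3.14].

INTERFACE

Orientations are given as a unit quaternion [w, x, y, z].
In Python, from bench import bot gives the robot as it stands.
- The arm moves only by the tool move_arm, never from a script. Its arguments are lists of equal length, an entry for each row: "jaw": the finger opening in cm, from 0 to 8.54; "linear": the shift along the tool's x, y, z in cm, a list of three; "yaw": the turn about the tool's x in rad. A call has exactly 8 rows; each row shifts and turns the commanded pose from where the row before left it, along the tool's axes as they then stand; what a row does not reach is not made up. A row lasts 1/10 s, in which the tool goes at most 50 mm and 8.59 degrees, less where a joint would pass 70% of its speed; a pose out of reach is approached as far as the arm can. A call with a gripper value outside its range is refused whole. The fingers move at their own pace and stop on an object; "newtons" is the grip in N (left out, the last holds). Time passes only in rows, so rows that do not move let the fingers close, or fill a call up. It gives the time, the measured TCP pose, the force and the opening at its end, in the units of the state.
- bot.observe(): the state, without advancing time (a new reading comes with each control period).
- bot.read_camera(name): name is "scene" or "top" or "wrist"; returns a dict with "img" (384x512x3 uint8, red, green, blue), "depth" (384x512 float32, m along the optical axis (not along the pixel's ray), 0 where there is no reading), "intrinsics" (3x3 intrinsics, pixels), "cam_to_world" (4x4, takes a point from camera to world coordinates). Camera axes: x right, y up, looking along -z (the intrinsics and any distortion apply to the point x, -y, -z); pixel columns grow to the right and rows downward; lengths in m; the calibration is good to about 2 mm. A picture is of the moment at which its call begins.
- bot.job_done(): hands the job in, once; it reports no verdict.
The state is a dict: "time_s": time; "joints": joint angles; "joint_vel": joint speeds; "effort": joint torques, N m; "position": TCP position; "tcp_rot": TCP orientation; "force": force on the tool from outside, world axes, zero at the start; "ft_torque": the same for the moment, N m; "grip_width": finger opening in m.
Only numpy, scipy, OpenCV 4.12 (cv2) and the standard library are available. Lean on these libraries where they do the work, as an engineer would, in place of code of your own. Each camera call takes 0.05 s, during which the arm holds its last target.

TASK

One outlet of the brass water manifold has its compression nut still loose, with a box spanner standing on it. By hand on the spanner, run the nut clockwise until it is just finger-tight and no further; then pass the tommy bar through both holes of the spanner, about half-way, and with the bar, not with your fingers on the spanner, give the nut one quarter turn more. Leave the bar in the spanner, and do not disturb the other things on the bench.

Things in the scene. Friction and masses are not known exactly. Their poses are not given: they have to be found in the camera images.
- manifold: brass water manifold screwed to the bench: square bar 190 mm long (its y axis) by 40 mm wide, top face 45 mm above the bench, three outlets 58 mm apart in a row on top. Origin under its centre on the bench. The other two outlets are finished (a hex nut with a copper pipe that bends over and runs down behind, and a low blanking cap) and rise at most 46 mm above the top face
- spanner_hole (a point): point on the upright axis of the steel box spanner, midway between its two tommy-bar holes, 137 mm above the bench. The two round 15 mm holes go through the opposite flats that face this point's +x and -x, so the bar goes in along this x axis, from either side; z is up. The point turns with the spanner
- spanner_top (a point): centre of the box spanner's open top rim, 160 mm above the bench. The spanner is a hexagonal steel tube 39 mm across the flats, 3 mm wall, 100 mm long, standing on the loose outlet's hex nut; it turns with the nut about the vertical and does not lift off. Flats face 0, 60, 120, ... degrees from this point's x axis, and the bar holes lie 23 mm below the rim
- box_spanner (a joint): how far the nut (with spanner) still is from finger-tight, rad: negative while loose, grows clockwise seen from above, stops at 0 = finger-tight. Spins freely (about 0.07 N m) until then. If it is turned on beyond 0 it needs 1.1 N m and olive counts it; this joint then stays 0
- olive (a joint): how far the nut has been turned past finger-tight, rad, clockwise seen from above, 0 at the start; a quarter turn is 1.571. The olive (ferrule) in the fitting is crushed by it: it resists with 1.1 N m all the way, does not spring back, and counter-clockwise turning only slackens box_spanner
- bar_mid (a point): middle of the tommy bar, a plain round steel bar 12 mm in diameter, 180 mm long, about 0.16 kg, ends tapered over 5 mm to 7 mm diameter. Its x axis is the bar's length. It starts level on its rest, axis 40 mm above the bench
- bar_rest: wooden rest fixed to the bench, 80 x 110 mm base 12 mm thick; the bar lies along its y axis in the open-topped notches of two 10 mm thick, 56 mm wide uprights 24 mm either side of the middle; the uprights' tops are 44 mm above the bench. Origin under its centre on the bench
- sponge_tin: bystander: round tin 100 mm wide with a sponge on a green pad, 46 mm high. Origin under its centre
- pliers: bystander: black glass pliers lying flat, 160 mm long, 13 mm high. Origin under its centre
- solder_reel: bystander: reel of solder, 64 mm wide, 44 mm high. Origin under its centre
- brush_jar: bystander: open glass jar 74 mm wide, 95 mm high, brush handles sticking out to about 155 mm. Origin under its centre
- flux_jar: bystander: low glass jar 70 mm wide, 50 mm high. Origin under its centre
- nugget_tub: bystander: clear plastic tub of glass nuggets, 150 x 110 mm, 55 mm high. Origin under its centre
- came_strip: bystander: short strip of lead came lying flat, 160 x 10 mm, 12 mm high. Origin under its centre
Not all that is in view belongs to the job. Leave any blue look-alike of the part that bears bar_mid alone.

How it is judged:
By the outcome, as a careful person would: the job done as asked, in the order asked, and still so for the second after the job is handed in, with the robot touching nothing.
It also fails if it takes over 72 s, if anything falls off the work surface, if the arm or the gripper's body presses on something with over 40 N, if the wrist force passes 120 N, or if a joint passes its speed limit or range.

## Working session

There is one attempt and no reset: what is moved stays moved. The work goes in short steps, Python scripts to look and compute and a tool call to move; the robot and the scene stay as the last step left them, time stands still between calls to the robot, and variables do not carry over. Pictures are saved under pics/ and viewed, and the job is handed in when it is done.

Besides the shell and the picture viewer there is one more tool, called by a JSON object that holds its "fn" and its "kwargs". move_arm: Moves the arm, as the interface text tells. Its arguments: {"type":"object","properties":{"jaw":{"type":"array"},"linear":{"type":"array"},"yaw":{"type":"array"},"newtons":{"type":"number"}},"required":["jaw","linear","yaw"]}

```bash
ls; mkdir -p pics; cat > h.py <<'E'
import numpy as np,cv2
from bench import bot
def cam(n,f=None):
    d=bot.read_camera(n)
    if f: cv2.imwrite('pics/'+f,d['img'][:,:,::-1])
    return d
def ray(d,u,v):
    K=np.array(d['intrinsics']);T=np.array(d['cam_to_world'])
    p=np.linalg.inv(K)@[u,v,1]; c=np.array([p[0],-p[1],-p[2]])
    return T[:3,3],T[:3,:3]@c
def plane(d,u,v,z):
    o,r=ray(d,u,v); return o+r*(z-o[2])/r[2]
def dep(d,u,v):
    o,r=ray(d,u,v); return o+r*d['depth'][int(v),int(u)]
def proj(d,P):
    K=np.array(d['intrinsics']);T=np.linalg.inv(np.array(d['cam_to_world']))
    c=T[:3,:3]@np.array(P)+T[:3,3]; p=K@[c[0],-c[1],-c[2]]; return p[:2]/p[2]
E
python3 - <<'E'
from h import *
for n in ['scene','top','wrist']:
    d=cam(n,n+'0.png'); print(n,d['intrinsics'],np.round(d['cam_to_world'],3), [k for k in d])
print(bot.observe())
E
```

```text
pics
scene [[473.47315942   0.         253.20676838]
 [  0.         473.47315942 200.76655823]
 [  0.           0.           1.        ]] [[ 0.427 -0.687  0.588  1.394]
 [ 0.904  0.324 -0.278 -0.287]
 [ 0.     0.65   0.76   1.205]
 [ 0.     0.     0.     1.   ]] ['img', 'depth', 'intrinsics', 'cam_to_world']
top [[479.45598831   0.         247.18209966]
 [  0.         479.45598831 185.19314351]
 [  0.           0.           1.        ]] [[-0.012  0.995 -0.099  0.392]
 [-1.    -0.011  0.017  0.127]
 [ 0.015  0.099  0.995  1.418]
 [ 0.     0.     0.     1.   ]] ['img', 'depth', 'intrinsics', 'cam_to_world']
wrist [[306.30065255   0.         255.70154548]
 [  0.         306.30065255 196.61516612]
 [  0.           0.           1.        ]] [[ 0.452  0.853  0.261  0.292]
 [-0.892  0.433  0.132 -0.412]
 [-0.001 -0.293  0.956  0.371]
 [ 0.     0.     0.     1.   ]] ['img', 'depth', 'intrinsics', 'cam_to_world']
{'time_s': 0.15, 'joints': array([-1.10298945e+00,  2.41251306e-01,  4.03920554e-03,  1.33523295e+00,
       -4.88816992e-06,  1.57077581e+00]), 'joint_vel': array([ 0.00035647, -0.00112399,  0.00386849, -0.00033222,  0.00030958,
        0.00026882]), 'effort': array([-1.21259760e-03, -3.72635257e+01,  2.52638447e+01,  1.23881403e-02,
       -4.52279971e-05, -1.21512102e-05]), 'position': array([ 0.22525088, -0.44585916,  0.24161389]), 'tcp_rot': array([ 0.60177896,  0.37079398,  0.60277374, -0.37018607]), 'force': array([ 0.77122106,  1.02137022, -0.03383498]), 'ft_torque': array([ 0.03298946, -0.00455474,  0.04936496]), 'grip_width': 0.08553701829204435}
```

View pics/scene0.png

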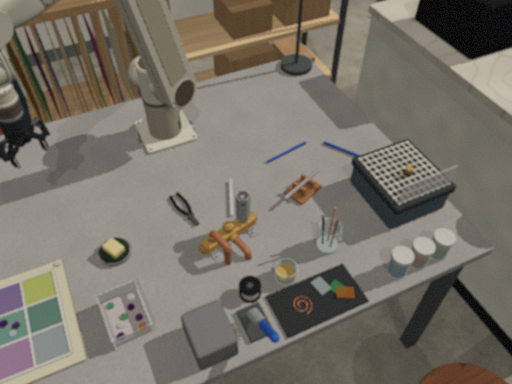

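View pics/top0.png

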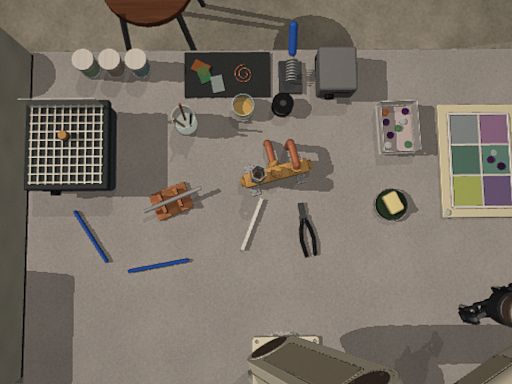

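View pics/wrist0.png

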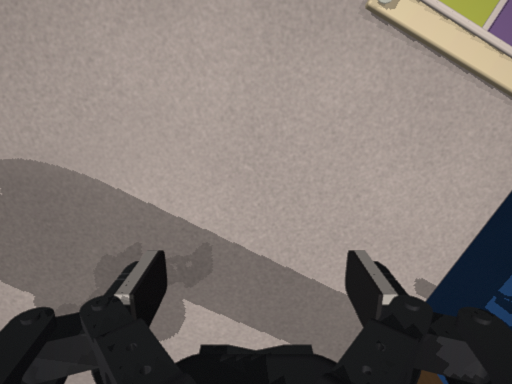

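```bash
python3 - <<'E'
from h import *
d=cam('top');s=cam('scene')
a=cv2.resize(d['img'][130:230,130:330][:,:,::-1],None,fx=4,fy=4,interpolation=cv2.INTER_CUBIC)
cv2.imwrite('pics/c1.png',a)
b=cv2.resize(s['img'][160:280,190:340][:,:,::-1],None,fx=5,fy=5,interpolation=cv2.INTER_CUBIC)
cv2.imwrite('pics/c2.png',b)
for u,v,z in [(145,209,.04),(201,190,.04),(258,173,.16),(172,201,.04)]: print(u,v,plane(d,u,v,z).round(4),dep(d,u,v).round(3))
E
```

```text
145 209 [0.4632 0.3979 0.04  ] [0.463 0.398 0.038]
201 190 [0.5161 0.2376 0.04  ] [ 0.52   0.241 -0.003]
258 173 [0.5488 0.0774 0.16  ] [0.554 0.076 0.119]
172 201 [0.4853 0.3208 0.04  ] [0.485 0.32  0.046]
```

View pics/c1.png

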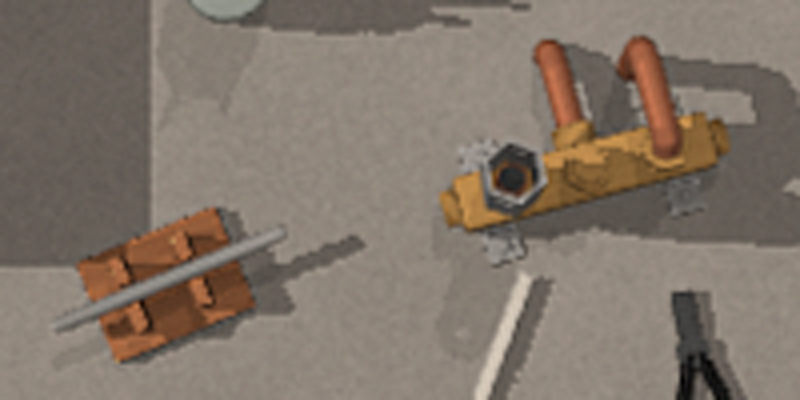

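View pics/c2.png

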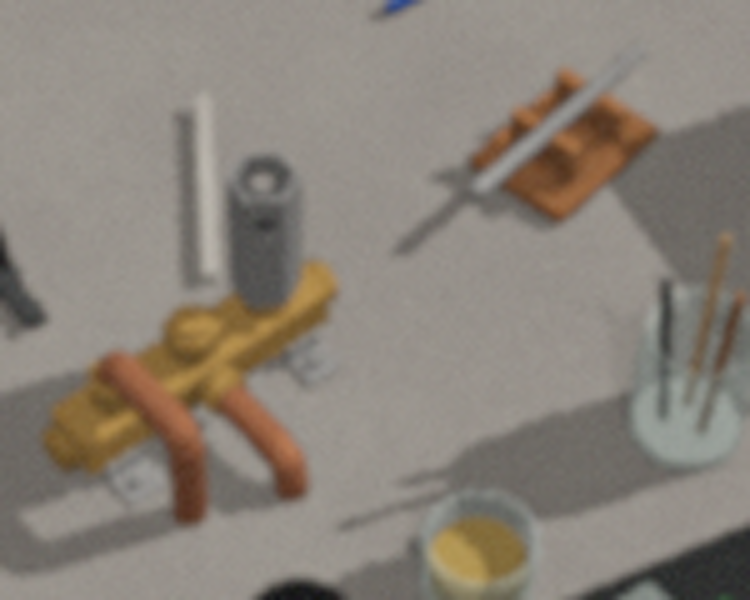

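```bash
python3 - <<'E'
from h import *
d=cam('top')
m=np.zeros((384,512),np.uint8);P={}
for v in range(150,200):
  for u in range(235,285):
    if d['depth'][v,u]>0:
      p=dep(d,u,v)
      if p[2]>.145: m[v,u]=255;P[u,v]=p
q=np.array(list(P.values()));print(len(q),q.mean(0),q.min(0),q.max(0))
c,_=cv2.findContours(m,cv2.RETR_EXTERNAL,cv2.CHAIN_APPROX_NONE)
c=max(c,key=cv2.contourArea);print(c[:,0].min(0),c[:,0].max(0))
w=np.array([plane(d,u,v,.16)[:2] for u,v in c[:,0]])
(cx,cy),r=cv2.minEnclosingCircle((w*1000).astype(np.float32));print('centre',cx,cy,r)
ctr=np.array([cx,cy])/1000
rel=w-ctr;th=np.arctan2(rel[:,1],rel[:,0]);rr=np.hypot(*rel.T)
# 6-fold phase: corners
F=(rr*np.exp(6j*th)).sum();print('corner phase deg',np.degrees(np.angle(F))/6,'mod60', abs(F)/len(w))
# bar
hs=cv2.cvtColor(d['img'],cv2.COLOR_RGB2HSV)
mb=np.zeros((384,512),np.uint8);pts=[]
for v in range(180,222):
  for u in range(138,210):
    h,s_,vv=hs[v,u]
    if s_<40 and vv>100 and d['depth'][v,u]>0:
      p=dep(d,u,v)
      if .03<p[2]<.055: pts.append((u,v,*p))
pts=np.array(pts);print(len(pts),pts[:,2:].mean(0))
l=cv2.fitLine(pts[:,:2].astype(np.float32),cv2.DIST_HUBER,0,.01,.01).ravel();print(l)
t=(pts[:,:2]-l[2:])@l[:2];
for e in (t.min(),t.max()):
  u,v=l[2:]+l[:2]*e;print(u,v,plane(d,u,v,.042))
s=cam('scene')
for z in (.16,.137,.12): print(z,proj(s,[*ctr,z]))
b=cv2.resize(s['img'][185:225,225:265][:,:,::-1],None,fx=14,fy=14,interpolation=cv2.INTER_CUBIC)
cv2.imwrite('pics/c3.png',b)
E
```

```text
78 [0.55037879 0.07552986 0.15921542] [0.5282288  0.05570529 0.14583184] [0.57012778 0.09592551 0.16809066]
[251 165] [266 181]
centre 549.0731811523438 76.43119812011719 21.954795837402344
corner phase deg 9.843198742489042 mod60 0.001995441703043238
204 [0.49096701 0.31880325 0.04432792]
[  0.92334974  -0.38396    172.44778    198.91321   ]
143.0562245163281 211.1352113609942 [0.4570952  0.40297974 0.042     ]
201.0142643336669 187.03430078596224 [0.52452576 0.23736274 0.042     ]
0.16 [242.14468957 194.23428249]
0.137 [242.27983951 199.33779448]
0.12 [242.37759696 203.02929685]
```

View pics/c3.png

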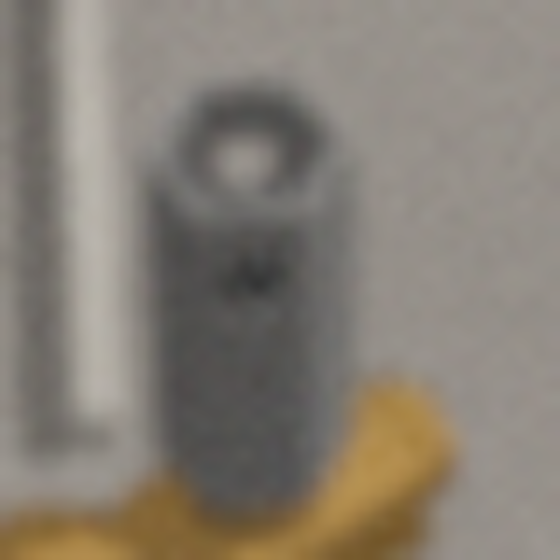

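```bash
cat >> h.py <<'E'
from scipy.spatial.transform import Rotation as R
def st():
    o=bot.observe();q=o['tcp_rot'];r=R.from_quat([q[1],q[2],q[3],q[0]]).as_matrix()
    az=np.degrees(np.arctan2(r[1,2],r[0,2]))
    return o,r,az
def to(P,jaw_az=None):
    """shift in tool axes (cm) to TCP P, after yaw; yaw (rad, + = cw)"""
    o,r,az=st(); dp=(np.array(P)-o['position'])*100
    y=None
    print('t',o['time_s'],'pos',o['position'].round(4),'jaw az',az.round(2),'j',o['joints'].round(3),'tilt',r[:,0].round(4))
    print('F',o['force'].round(2),'T',o['ft_torque'].round(3),'w',round(o['grip_width'],4))
    print('world cm',dp.round(2),'tool cm',(r.T@dp).round(2))
    if jaw_az is not None: print('yaw options',[round(np.radians((az-jaw_az+180*k)),3) for k in(-2,-1,0,1,2)])
E
python3 - <<'E'
from h import *
for a in (-20,40,100): to([.549,.0765,.26],a)
E
```

```text
t 0.35 pos [ 0.2254 -0.4462  0.2421] jaw az -63.2 j [-1.103  0.241  0.005  1.335  0.     1.571] tilt [-2.e-04  4.e-04 -1.e+00]
F [ 0.37  0.18 -0.08] T [-0.032 -0.012 -0.044] w 0.0853
world cm [32.36 52.27  1.79] tool cm [ -1.77  52.45 -32.06]
yaw options [np.float64(-7.037), np.float64(-3.896), np.float64(-0.754), np.float64(2.388), np.float64(5.529)]
t 0.35 pos [ 0.2254 -0.4462  0.2421] jaw az -63.2 j [-1.103  0.241  0.005  1.335  0.     1.571] tilt [-2.e-04  4.e-04 -1.e+00]
F [ 0.37  0.18 -0.08] T [-0.032 -0.012 -0.044] w 0.0853
world cm [32.36 52.27  1.79] tool cm [ -1.77  52.45 -32.06]
yaw options [np.float64(-8.084), np.float64(-4.943), np.float64(-1.801), np.float64(1.34), np.float64(4.482)]
t 0.35 pos [ 0.2254 -0.4462  0.2421] jaw az -63.2 j [-1.103  0.241  0.005  1.335  0.     1.571] tilt [-2.e-04  4.e-04 -1.e+00]
F [ 0.37  0.18 -0.08] T [-0.032 -0.012 -0.044] w 0.0853
world cm [32.36 52.27  1.79] tool cm [ -1.77  52.45 -32.06]
yaw options [np.float64(-9.132), np.float64(-5.99), np.float64(-2.848), np.float64(0.293), np.float64(3.435)]
```

{"fn": "move_arm", "kwargs": {"jaw": [8.5,8.5,8.5,8.5,8.5,8.5,8.5,8.5], "linear": [[0,3.28,-2],[0,3.28,-2],[0,3.28,-2],[0,3.28,-2],[0,3.28,-2],[0,3.28,-2],[0,3.28,-2],[0,3.28,-2]], "yaw": [0,0,0,0,0,0,0,0], "newtons": 20}}

```text
time_s: 1.15
position: [0.3881, -0.1838, 0.2425]
tcp_rot: [0.602, 0.371, 0.602, -0.371]
force: [1.4, -0.8, 0.5]
grip_width: 0.0852
```

{"fn": "move_arm", "kwargs": {"jaw": [8.5,8.5,8.5,8.5,8.5,8.5,8.5,8.5], "linear": [[0,3.28,-2],[0,3.28,-2],[0,3.28,-2],[0,3.28,-2],[0,3.28,-2],[0,3.28,-2],[0,3.28,-2],[0,3.28,-2]], "yaw": [0,0,0,0,0,0,0,0]}}

```text
time_s: 1.95
position: [0.5502, 0.0775, 0.2423]
tcp_rot: [0.602, 0.37, 0.602, -0.37]
force: [1.3, -0.2, -0.4]
grip_width: 0.0849
```

{"fn": "move_arm", "kwargs": {"jaw": [8.5,8.5,8.5,8.5,8.5,8.5,8.5,8.5], "linear": [[0,0,0],[0,0,0],[0,0,0],[0,0,0],[0,0,0],[0,0,0],[0,0,0],[0,0,0]], "yaw": [-0.148,-0.148,-0.148,-0.148,-0.148,-0.148,-0.148,-0.148]}}

```text
time_s: 2.75
position: [0.5496, 0.076, 0.2422]
tcp_rot: [0.706, -0.031, 0.707, 0.031]
force: [0.4, 0.3, -0.2]
grip_width: 0.085
```

```bash
python3 - <<'E'
from h import *
to([.549,.0765,.26],-20)
d=cam('wrist','w1.png')
print(proj(d,[.549,.0765,.16]))
E
```

```text
t 2.75 pos [0.5496 0.076  0.2422] jaw az 4.99 j [ 0.137  0.35   0.156  1.376 -0.     1.621] tilt [-2.e-04 -0.e+00 -1.e+00]
F [ 0.39  0.34 -0.23] T [0.048 0.009 0.05 ] w 0.085
world cm [-0.06  0.05  1.78] tool cm [-1.78  0.06 -0.05]
yaw options [np.float64(-5.847), np.float64(-2.705), np.float64(0.436), np.float64(3.578), np.float64(6.719)]
[254.33275925 208.87687696]
```

View pics/w1.png

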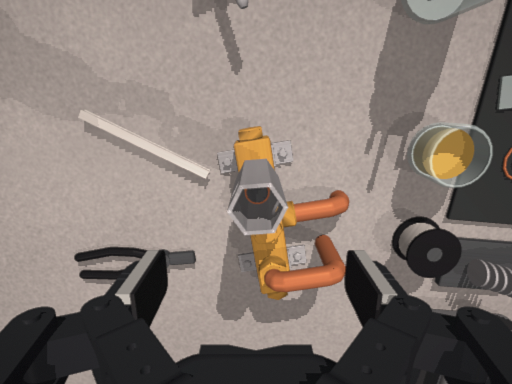

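```bash
python3 - <<'E'
from h import *
im=cv2.imread('pics/w1.png')
cv2.imwrite('pics/c4.png',cv2.resize(im[150:250,205:310],None,fx=6,fy=6,interpolation=cv2.INTER_CUBIC))
E
```

```text
(no output)
```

View pics/c4.png

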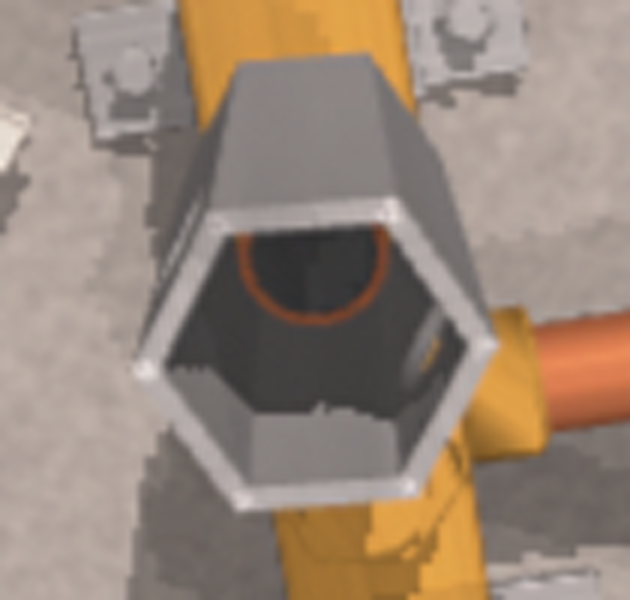

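```bash
cat >> h.py <<'E'
def hexfit(d,c,z=.16):
    w=np.array([plane(d,u,v,z)[:2] for u,v in c]);ct=w.mean(0);rel=w-ct
    th=np.arctan2(rel[:,1],rel[:,0]);r=np.hypot(*rel.T)
    ph=np.degrees(np.angle((r*np.exp(6j*th)).sum()))/6
    print('centre',ct.round(4),'R mm',(r*1000).round(1),'corner',round(ph,2),'flats',[round((ph+30+60*k+180)%360-180,1) for k in range(6)])
    return ct,ph
E
python3 - <<'E'
from h import *
d=cam('wrist')
c=[(205+a/6,150+b/6) for a,b in [(212,211),(393,203),(490,343),(413,490),(243,502),(143,368)]]
ct,ph=hexfit(d,c)
for k in (-50,-20,40,100,160): 
  a=np.radians(k); print(k,proj(d,[*(ct+.0195*np.array([np.cos(a),np.sin(a)])),.137]))
E
```

```text
centre [0.5514 0.0765] R mm [22.1 21.3 21.3 21.6 21.5 21.2] corner 9.77 flats [np.float64(39.8), np.float64(99.8), np.float64(159.8), np.float64(-140.2), np.float64(-80.2), np.float64(-20.2)]
-50 [270.93698281 218.30665058]
-20 [279.1036483  209.45420714]
40 [277.64220765 186.37524099]
100 [255.4526053  176.14426084]
160 [235.34584886 189.72839217]
```

{"fn": "move_arm", "kwargs": {"jaw": [8.5,8.5,8.5,8.5,8.5,8.5,8.5,8.5], "linear": [[0,0,0],[0,0,0],[0,0,0],[0,0,0],[0,0,0],[0,0,0],[0,0,0],[0,0,0]], "yaw": [-0.148,-0.148,-0.148,-0.148,-0.148,-0.148,-0.148,-0.148]}}

```text
time_s: 3.65
position: [0.5496, 0.076, 0.2422]
tcp_rot: [0.57, -0.419, 0.57, 0.419]
force: [-0.6, 0.7, 0.1]
grip_width: 0.0848
```

{"fn": "move_arm", "kwargs": {"jaw": [8.5,8.5,8.5,8.5,8.5,8.5,8.5,8.5], "linear": [[0,0,0],[0,0,0],[0,0,0],[0,0,0],[2,0,0],[2,0,0],[2,0,0],[0,0,0]], "yaw": [-0.148,-0.148,-0.148,-0.035,0,0,0,0]}}

```text
time_s: 4.45
position: [0.5474, 0.0757, 0.1793]
tcp_rot: [0.454, -0.539, 0.457, 0.542]
force: [-0.3, -1.1, -0.3]
grip_width: 0.0851
```

```bash
python3 - <<'E'
from h import *
to([.5505,.0765,.136],99.8)
E
```

```text
t 4.45 pos [0.5474 0.0757 0.1793] jaw az 99.76 j [ 0.137  0.383  0.037  1.231  0.    -0.033] tilt [-6.3e-03 -8.0e-04 -1.0e+00]
F [-0.34 -1.07 -0.25] T [ 0.021  0.008 -0.02 ] w 0.0851
world cm [ 0.31  0.08 -4.33] tool cm [ 4.33 -0.34  0.03]
yaw options [np.float64(-6.284), np.float64(-3.142), np.float64(-0.001), np.float64(3.141), np.float64(6.282)]
```

{"fn": "move_arm", "kwargs": {"jaw": [8.5,8.5,8.5,5,4,3.5,3.5,3.5], "linear": [[1.5,-0.1,0],[1.5,0,0],[1.5,0,0],[0,0,0],[0,0,0],[0,0,0],[0,0,0],[0,0,0]], "yaw": [0,0,0,0,0,0,0,0], "newtons": 20}}

```text
time_s: 5.25
position: [0.5515, 0.0763, 0.1388]
tcp_rot: [-0.456, 0.542, -0.454, -0.541]
force: [0.6, -0.3, 5.2]
grip_width: 0.0385
```

```bash
python3 - <<'E'
from h import *
to([.5505,.0765,.136],99.8)
d=cam('wrist','w2.png')
E
```

```text
t 5.25 pos [0.5515 0.0763 0.1388] jaw az 99.91 j [ 0.137  0.414 -0.027  1.127  0.    -0.035] tilt [ 2.8e-03  5.0e-04 -1.0e+00]
F [ 0.62 -0.3   5.2 ] T [0.054 0.047 0.017] w 0.0385
world cm [-0.1   0.02 -0.28] tool cm [0.28 0.1  0.04]
yaw options [np.float64(-6.281), np.float64(-3.14), np.float64(0.002), np.float64(3.143), np.float64(6.285)]
```

View pics/w2.png

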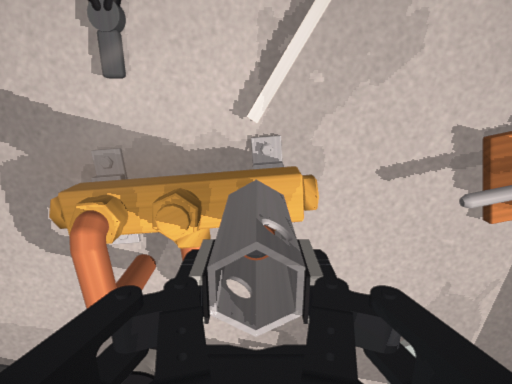

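{"fn": "move_arm", "kwargs": {"jaw": [3.5,3.5,3.5,3.5,3.5,3.5,3.5,3.5], "linear": [[0,0,0],[0,0,0],[0,0,0],[0,0,0],[0,0,0],[0,0,0],[0,0,0],[0,0,0]], "yaw": [0.04,0.04,0.04,0.04,0.04,0.04,0.04,0.04]}}

```text
time_s: 6.1
position: [0.5515, 0.0761, 0.1388]
tcp_rot: [0.536, -0.462, 0.535, 0.461]
force: [-0.1, 0.5, 5.7]
grip_width: 0.0383
```

```bash
python3 - <<'E'
from h import *
to([.5505,.0765,.136])
E
```

```text
t 6.1 pos [0.5515 0.0761 0.1388] jaw az 81.5 j [ 1.370e-01  4.130e-01 -2.700e-02  1.127e+00 -1.000e-03  2.860e-01] tilt [ 3.e-03 -2.e-04 -1.e+00]
F [-0.09  0.46  5.72] T [-0.182  0.138  0.056] w 0.0383
world cm [-0.1   0.04 -0.28] tool cm [0.28 0.11 0.03]
```

{"fn": "move_arm", "kwargs": {"jaw": [3.5,3.5,3.5,3.5,3.5,3.5,3.5,3.5], "linear": [[0,0,0],[0,0,0],[0,0,0],[0,0,0],[0,0,0],[0,0,0],[0,0,0],[0,0,0]], "yaw": [0.04,0.04,0.04,0.04,0.04,0.04,0.04,0.04]}}

```text
time_s: 6.9
position: [0.5514, 0.0757, 0.1388]
tcp_rot: [0.603, -0.371, 0.602, 0.369]
force: [-0.5, -1.2, 7.5]
grip_width: 0.0384
```

```bash
python3 - <<'E'
from h import *
to([.5505,.0765,.136])
E
```

```text
t 6.9 pos [0.5514 0.0757 0.1388] jaw az 63.15 j [ 1.370e-01  4.130e-01 -2.700e-02  1.127e+00 -1.000e-03  6.060e-01] tilt [ 2.7e-03 -9.0e-04 -1.0e+00]
F [-0.51 -1.22  7.51] T [-0.334  0.208  0.063] w 0.0384
world cm [-0.09  0.08 -0.28] tool cm [0.28 0.12 0.03]
```

{"fn": "move_arm", "kwargs": {"jaw": [3.5,3.5,3.5,3.5,3.5,3.5,3.5,3.5], "linear": [[0,0,0],[0,0,0],[0,0,0],[0,0,0],[0,0,0],[0,0,0],[0,0,0],[0,0,0]], "yaw": [0.04,0.04,0.04,0.04,0.04,0.04,0.04,0.04]}}

```text
time_s: 7.7
position: [0.5512, 0.0756, 0.1388]
tcp_rot: [0.654, -0.271, 0.653, 0.27]
force: [-1.1, -2.4, 6.0]
grip_width: 0.0386
```

```bash
python3 - <<'E'
from h import *
to([.5505,.0765,.136])
E
```

```text
t 7.7 pos [0.5512 0.0756 0.1388] jaw az 44.99 j [ 0.137  0.413 -0.027  1.128 -0.002  0.923] tilt [ 0.0024 -0.0017 -1.    ]
F [-1.08 -2.35  6.03] T [-0.549  0.287  1.182] w 0.0386
world cm [-0.07  0.09 -0.28] tool cm [0.28 0.11 0.01]
```

```bash
python3 - <<'E'
from h import *
d=cam('wrist','w3.png')
im=cv2.imread('pics/w3.png')
cv2.imwrite('pics/c5.png',cv2.resize(im[220:345,190:325],None,fx=5.5,fy=5.5,interpolation=cv2.INTER_CUBIC))
im=cv2.imread('pics/w2.png')
cv2.imwrite('pics/c6.png',cv2.resize(im[220:345,190:325],None,fx=5.5,fy=5.5,interpolation=cv2.INTER_CUBIC))
to([.5505,.0765,.136])
E
```

```text
t 7.75 pos [0.5512 0.0756 0.1388] jaw az 44.91 j [ 0.137  0.413 -0.028  1.128 -0.002  0.924] tilt [ 0.0024 -0.0017 -1.    ]
F [-1.53 -2.15  6.51] T [-0.543  0.282  0.997] w 0.0387
world cm [-0.07  0.09 -0.28] tool cm [0.28 0.11 0.01]
```

View pics/c5.png

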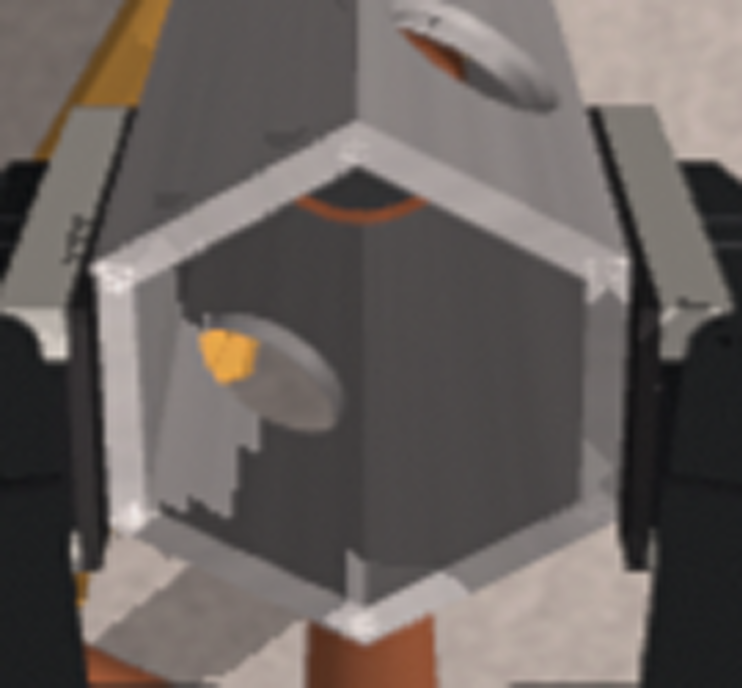

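View pics/c6.png

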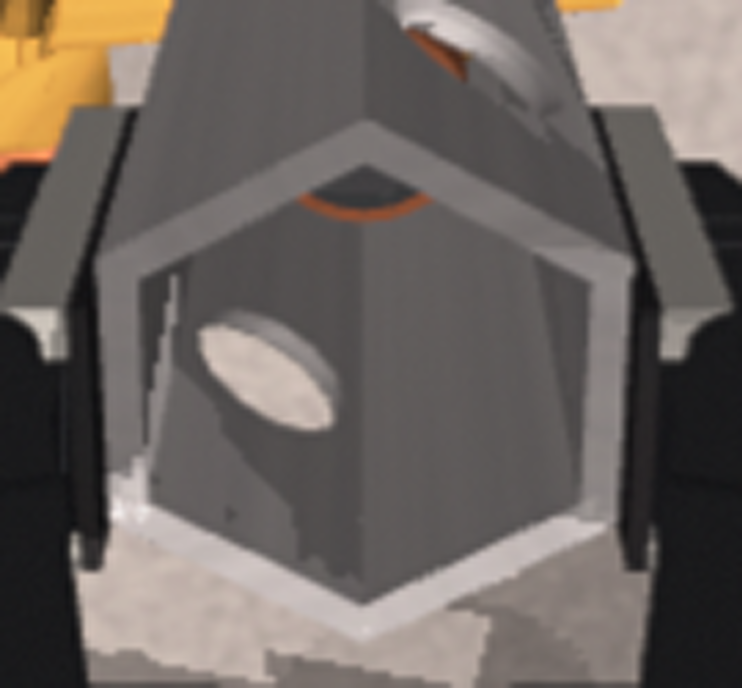

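{"fn": "move_arm", "kwargs": {"jaw": [6,8.5,8.5,8.5,8.5,8.5,8.5,8.5], "linear": [[0,0,0],[0,0,0],[0,0,0],[0,0,0],[-2.5,0,0],[-3.5,0,0],[-2.5,0,0],[-1,0,0]], "yaw": [0,0,0,0,0,0,0,0]}}

```text
time_s: 8.55
position: [0.5519, 0.0764, 0.2351]
tcp_rot: [0.655, -0.271, 0.652, 0.27]
force: [0.2, 1.0, -0.1]
grip_width: 0.0843
```

```bash
python3 - <<'E'
from h import *
d=cam('wrist','w4.png')
im=cv2.imread('pics/w4.png')
c=proj(d,[.551,.0765,.16]);print(c);u,v=c.astype(int);print(u-50,v-50)
cv2.imwrite('pics/c7.png',cv2.resize(im[v-50:v+50,u-50:u+50],None,fx=6,fy=6,interpolation=cv2.INTER_CUBIC))
np.save('w4.npy',d,allow_pickle=True)
to([.468,.376,.24],-158)
E
```

```text
[253.71769801 211.26449927]
203 161
t 8.6 pos [0.5521 0.0764 0.2354] jaw az 44.92 j [0.137 0.354 0.143 1.354 0.    0.924] tilt [ 5.3e-03  7.0e-04 -1.0e+00]
F [0.51 0.46 1.21] T [ 0.07  -0.038 -0.01 ] w 0.085
world cm [-8.41 29.96  0.46] tool cm [-0.48 27.15 15.21]
yaw options [np.float64(-2.742), np.float64(0.4), np.float64(3.542), np.float64(6.683), np.float64(9.825)]
```

View pics/c7.png

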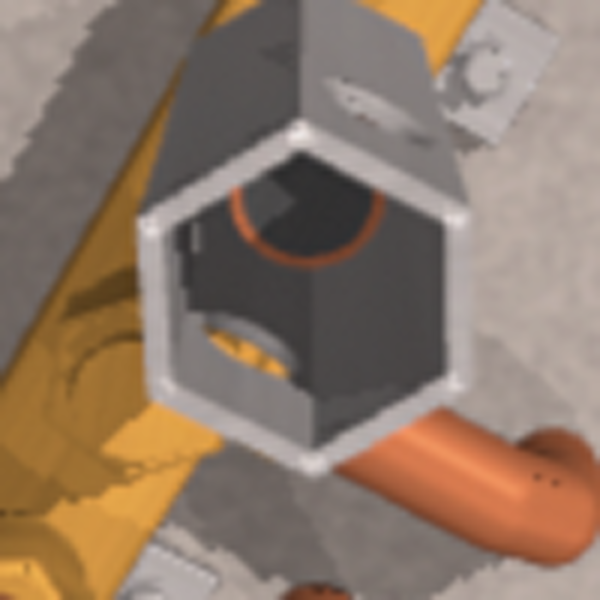

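```bash
python3 - <<'E'
from h import *
d=np.load('w4.npy',allow_pickle=True).item()
c=[(203+a/6,161+b/6) for a,b in [(300,128),(462,215),(458,388),(314,468),(160,395),(147,223)]]
hexfit(d,c)
# same for left edge outer corners reproject check
E
```

```text
centre [0.5515 0.0764] R mm [21.7 21.3 21.  21.1 21.1 21.3] corner 16.66 flats [np.float64(46.7), np.float64(106.7), np.float64(166.7), np.float64(-133.3), np.float64(-73.3), np.float64(-13.3)]
```

{"fn": "move_arm", "kwargs": {"jaw": [8.5,8.5,8.5,8.5,8.5,8.5,8.5,8.5], "linear": [[0,3.39,1.9],[0,3.39,1.9],[0,3.39,1.9],[0,3.39,1.9],[0,3.39,1.9],[0,3.39,1.9],[0,3.39,1.9],[0,3.39,1.9]], "yaw": [0,0,0,0,0,0,0,0]}}

```text
time_s: 9.4
position: [0.4655, 0.3765, 0.2303]
tcp_rot: [0.652, -0.27, 0.654, 0.27]
force: [1.0, -0.4, 0.9]
grip_width: 0.0849
```

{"fn": "move_arm", "kwargs": {"jaw": [8.5,8.5,8.5,8.5,8.5,8.5,8.5,8.5], "linear": [[0,0,0],[0,0,0],[0,0,0],[0,0,0],[0,0,0],[0,0,0],[0,0,0],[0,0,0]], "yaw": [-0.148,-0.148,-0.148,-0.148,-0.148,-0.148,-0.148,-0.148]}}

```text
time_s: 10.2
position: [0.466, 0.375, 0.2301]
tcp_rot: [0.389, -0.59, 0.391, 0.59]
force: [-0.3, -0.5, 0.1]
grip_width: 0.0849
```

{"fn": "move_arm", "kwargs": {"jaw": [8.5,8.5,8.5,8.5,8.5,8.5,8.5,8.5], "linear": [[0,0,0],[0,0,0],[0,0,0],[0,0,0],[0,0,0],[0,0,0],[0,0,0],[0,0,0]], "yaw": [-0.148,-0.148,-0.148,-0.148,-0.148,-0.148,-0.148,-0.148]}}

```text
time_s: 11.0
position: [0.4661, 0.375, 0.2301]
tcp_rot: [-0.007, -0.706, -0.005, 0.708]
force: [-0.0, 0.9, -0.1]
grip_width: 0.0852
```

```bash
python3 - <<'E'
from h import *
d=cam('wrist','w5.png');np.save('w5.npy',d,allow_pickle=True)
to([.468,.376,.1],-158)
for p in ([.491,.32,.04],[.457,.403,.04],[.5245,.237,.04]): print(proj(d,p))
E
```

```text
t 11.05 pos [0.4661 0.375  0.2302] jaw az -178.84 j [ 0.678  0.446  0.268  1.396  0.    -0.913] tilt [-0.0026 -0.0021 -1.    ]
F [-0.06 -0.12  0.58] T [0.053 0.003 0.046] w 0.085
world cm [  0.19   0.1  -13.02] tool cm [13.02 -0.12 -0.23]
yaw options [np.float64(-6.647), np.float64(-3.505), np.float64(-0.364), np.float64(2.778), np.float64(5.919)]
[231.98323612 122.84397712]
[263.31382038 201.11898368]
[195.89432517  31.35901286]
```

View pics/w5.png

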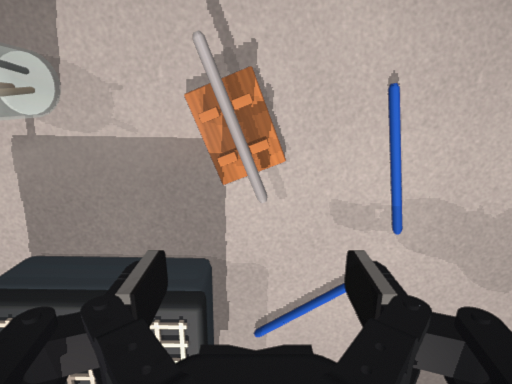

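```bash
python3 - <<'E'
from h import *
d=np.load('w5.npy',allow_pickle=True).item()
im=d['img'].astype(int);hs=cv2.cvtColor(d['img'],cv2.COLOR_RGB2HSV)
pts=[]
for v in range(25,210):
  for u in range(185,275):
    h,s,vv=hs[v,u]
    if s<30 and d['depth'][v,u]>0:
      p=dep(d,u,v)
      if .036<p[2]<.052: pts.append((u,v))
pts=np.array(pts,np.float32);l=cv2.fitLine(pts,cv2.DIST_HUBER,0,.01,.01).ravel()
t=(pts-l[2:])@l[:2];r=abs((pts-l[2:])@[-l[1],l[0]]);t=t[r<6]
E=[plane(d,*(l[2:]+l[:2]*e),.042) for e in(t.min(),t.max())]
E=np.array(E);print(len(pts),E.round(4),'len',np.linalg.norm(E[1]-E[0]),'mid',E.mean(0),'az',np.degrees(np.arctan2(*(E[1]-E[0])[1::-1])))
print(dep(d,205,300),dep(d,205,262))
E
```

```text
1988 [[0.5244 0.2372 0.042 ]
 [0.4565 0.403  0.042 ]] len 0.1791192801274685 mid [0.49041839 0.32009771 0.042     ] az 112.2755111975679
[0.5150853  0.49164309 0.09404369] [0.52743193 0.492517   0.01509945]
```

{"fn": "move_arm", "kwargs": {"jaw": [8.5,8.5,8.5,8.5,8.5,8.5,8.5,8.5], "linear": [[3,0,0],[3,0,0],[4,0,0],[3,-0.18,-0.18],[2,0,0],[0,0,0],[0,0,0],[0,0,0]], "yaw": [-0.123,-0.123,-0.123,0,0,0,0,0]}}

```text
time_s: 11.85
position: [0.4685, 0.3785, 0.0835]
tcp_rot: [0.133, 0.695, 0.133, -0.694]
force: [0.4, -1.1, -0.7]
grip_width: 0.0849
```

```bash
python3 - <<'E'
from h import *
to([.467,.3774,.032],-157.7)
E
```

```text
t 11.85 pos [0.4685 0.3785 0.0835] jaw az -158.31 j [ 0.68   0.546  0.034  1.057  0.    -1.27 ] tilt [ 0.0017  0.0014 -1.    ]
F [ 0.42 -1.05 -0.68] T [-0.028 -0.005 -0.024] w 0.0849
world cm [-0.15 -0.11 -5.15] tool cm [5.15 0.05 0.19]
yaw options [np.float64(-6.294), np.float64(-3.152), np.float64(-0.011), np.float64(3.131), np.float64(6.273)]
```

{"fn": "move_arm", "kwargs": {"jaw": [8.5,8.5,8.5,6,3,0.8,0.8,0.8], "linear": [[2.5,0,0.15],[2,0,0],[0.6,0,0],[0,0,0],[0,0,0],[0,0,0],[0,0,0],[0,0,0]], "yaw": [-0.011,0,0,0,0,0,0,0], "newtons": 100}}

```text
time_s: 12.65
position: [0.4667, 0.3776, 0.0321]
tcp_rot: [0.137, 0.694, 0.137, -0.693]
force: [-1.3, 0.3, -0.1]
grip_width: 0.012
```

```bash
python3 - <<'E'
from h import *
to([.467,.3774,.032],-157.7)
E
```

```text
t 12.65 pos [0.4667 0.3776 0.0321] jaw az -157.64 j [ 0.68   0.598 -0.027  0.945 -0.    -1.281] tilt [ 1.e-03  8.e-04 -1.e+00]
F [-1.26  0.3  -0.1 ] T [ 0.17  -0.22  -0.016] w 0.012
world cm [ 0.03 -0.02 -0.01] tool cm [ 0.01  0.03 -0.02]
yaw options [np.float64(-6.282), np.float64(-3.14), np.float64(0.001), np.float64(3.143), np.float64(6.284)]
```

{"fn": "move_arm", "kwargs": {"jaw": [0.8,0.8,0.8,0.8,0.8,0.8,0.8,0.8], "linear": [[-1,0,0],[-2,0,0],[-2.5,0,0],[-2.5,0,0],[-1.7,0,0],[0,0,0],[0,0,0],[0,0,0]], "yaw": [0,0,0,0,0.0489,0.0489,0,0]}}

```text
time_s: 13.45
position: [0.4659, 0.377, 0.1282]
tcp_rot: [-0.104, -0.699, -0.103, 0.7]
force: [0.5, 0.1, -2.7]
grip_width: 0.0094
```

```bash
python3 - <<'E'
from h import *
to([.497,.2555,.129],-163.3)
E
```

```text
t 13.45 pos [0.4659 0.377  0.1282] jaw az -163.18 j [ 0.68   0.504  0.089  1.157  0.    -1.184] tilt [-8.e-04 -5.e-04 -1.e+00]
F [ 0.49  0.06 -2.7 ] T [ 0.059  0.064 -0.023] w 0.0094
world cm [  3.11 -12.15   0.08] tool cm [-0.08 12.53  0.54]
yaw options [np.float64(-6.281), np.float64(-3.139), np.float64(0.002), np.float64(3.144), np.float64(6.285)]
```

```bash
python3 - <<'E'
from h import *
d=cam('wrist','w6.png');s=cam('scene','s6.png')
cv2.imwrite('pics/c8.png',cv2.resize(s['img'][130:250,200:350][:,:,::-1],None,fx=5,fy=5,interpolation=cv2.INTER_CUBIC))
to([.497,.2555,.129],-163.3)
E
```

```text
t 13.55 pos [0.4658 0.3769 0.1277] jaw az -163.2 j [ 0.68   0.505  0.089  1.156  0.    -1.184] tilt [-0.0013 -0.001  -1.    ]
F [-0.49 -0.23 -2.26] T [0.093 0.071 0.024] w 0.0096
world cm [  3.12 -12.14   0.13] tool cm [-0.12 12.53  0.53]
yaw options [np.float64(-6.281), np.float64(-3.14), np.float64(0.002), np.float64(3.143), np.float64(6.285)]
```

View pics/w6.png

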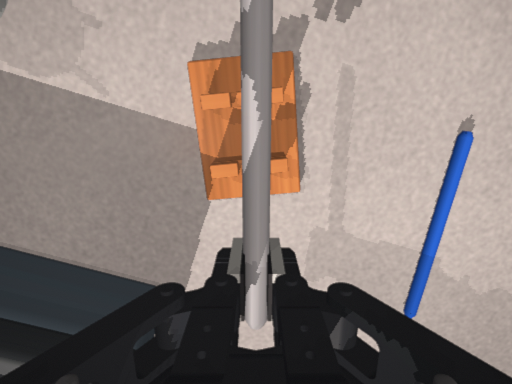

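View pics/c8.png

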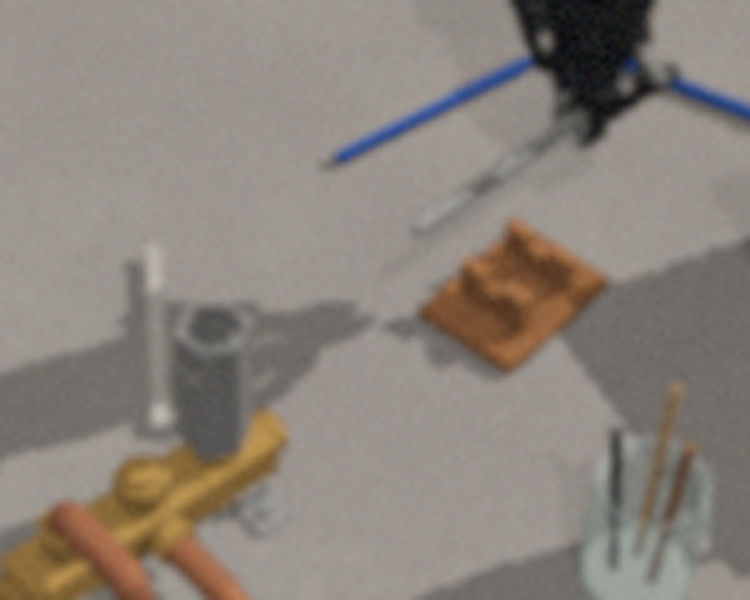

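```bash
cat >> h.py <<'E'
def barfit(d,zlo=.09,zhi=.19,box=(0,300,215,300),lo=None):
    hs=cv2.cvtColor(d['img'],cv2.COLOR_RGB2HSV);P=[]
    for v in range(box[0],box[1],2):
      row=[]
      for u in range(box[2],box[3]):
        if hs[v,u,1]<60 and d['depth'][v,u]>0:
          p=dep(d,u,v)
          if zlo<p[2]<zhi: row.append((u,p))
      if len(row)>4:
        us=[x[0] for x in row];m=(us[0]+us[-1])/2
        P.append((v,us[0],us[-1],*dep(d,m,v)))
    return np.array(P)
E
python3 - <<'E'
from h import *
d=cam('wrist');P=barfit(d)
for r in P[::12]: print(r.round(3))
g=P[P[:,0]<220][:,3:]; l=cv2.fitLine(g.astype(np.float32),cv2.DIST_HUBER,0,.001,.001).ravel();print(l, 'az',np.degrees(np.arctan2(l[1],l[0])),'pitch',np.degrees(np.arcsin(l[2])))
E
```

```text
[0.00e+00 2.40e+02 2.72e+02 4.97e-01 2.74e-01 1.38e-01]
[2.40e+01 2.40e+02 2.72e+02 4.95e-01 2.81e-01 1.38e-01]
[4.80e+01 2.40e+02 2.71e+02 4.93e-01 2.88e-01 1.39e-01]
[7.20e+01 2.42e+02 2.71e+02 4.91e-01 2.96e-01 1.38e-01]
[9.60e+01 2.42e+02 2.70e+02 4.88e-01 3.04e-01 1.40e-01]
[1.20e+02 2.42e+02 2.70e+02 4.86e-01 3.12e-01 1.38e-01]
[1.44e+02 2.42e+02 2.70e+02 4.83e-01 3.20e-01 1.39e-01]
[1.68e+02 2.43e+02 2.69e+02 4.80e-01 3.29e-01 1.38e-01]
[1.92e+02 2.43e+02 2.69e+02 4.78e-01 3.39e-01 1.40e-01]
[2.16e+02 2.42e+02 2.69e+02 4.75e-01 3.48e-01 1.40e-01]
[2.40e+02 2.32e+02 2.79e+02 4.72e-01 3.59e-01 1.40e-01]
[2.64e+02 2.15e+02 2.97e+02 4.68e-01 3.70e-01 1.39e-01]
[2.88e+02 2.15e+02 2.99e+02 4.64e-01 3.81e-01 1.40e-01]
[-0.29019406  0.9569374   0.00763831  0.48693857  0.30830944  0.13868909] az 106.87007 pitch 0.43764713
```

{"fn": "move_arm", "kwargs": {"jaw": [0.8,0.8,0.8,0.8,0.8,0.8,0.8,0.8], "linear": [[-0.4,0,0.5],[0,2,0.06],[0,3,0],[0,3,0],[0,3,0],[0,1.5,0],[0,0,0],[0,0,0]], "yaw": [0,0,0,0,0,0,0,0]}}

```text
time_s: 14.4
position: [0.4969, 0.2564, 0.1325]
tcp_rot: [-0.103, -0.7, -0.103, 0.7]
force: [-0.2, 0.2, -2.5]
grip_width: 0.0092
```

```bash
python3 - <<'E'
from h import *
d=cam('wrist','w7.png');s=cam('scene','s7.png');t=cam('top','t7.png')
cv2.imwrite('pics/c9.png',np.hstack([cv2.resize(s['img'][160:235,215:290][:,:,::-1],(400,400),interpolation=cv2.INTER_CUBIC),cv2.resize(t['img'][135:210,210:285][:,:,::-1],(400,400),interpolation=cv2.INTER_CUBIC)]))
to([.497,.2555,.132],-163.3)
P=barfit(d,.1,.15,(60,300,215,300))
for r in P[::10]: print(r.round(3))
g=P[(P[:,0]>90)&(P[:,0]<220)][:,3:]; l=cv2.fitLine(g.astype(np.float32),cv2.DIST_HUBER,0,.001,.001).ravel();print(l, 'az',np.degrees(np.arctan2(l[1],l[0])),'pitch',np.degrees(np.arcsin(l[2])))
k=(.0764-l[4])/l[1];print('at spanner y:',l[3:]+l[:3]*k)
np.save('s7.npy',s,allow_pickle=True);np.save('t7.npy',t,allow_pickle=True);np.save('w7.npy',d,allow_pickle=True)
E
```

```text
t 14.55 pos [0.4967 0.2571 0.1323] jaw az -163.14 j [ 0.477  0.426 -0.026  1.118  0.    -1.388] tilt [ 0.e+00  5.e-04 -1.e+00]
F [-0.84  0.31 -1.3 ] T [ 0.109 -0.015 -0.018] w 0.0096
world cm [ 0.03 -0.16 -0.03] tool cm [0.03 0.17 0.02]
yaw options [np.float64(-6.28), np.float64(-3.139), np.float64(0.003), np.float64(3.144), np.float64(6.286)]
[6.00e+01 2.40e+02 2.71e+02 5.23e-01 1.71e-01 1.43e-01]
[8.00e+01 2.41e+02 2.71e+02 5.21e-01 1.78e-01 1.42e-01]
[1.00e+02 2.41e+02 2.70e+02 5.19e-01 1.84e-01 1.44e-01]
[1.20e+02 2.41e+02 2.70e+02 5.17e-01 1.91e-01 1.42e-01]
[1.40e+02 2.41e+02 2.70e+02 5.15e-01 1.98e-01 1.43e-01]
[1.60e+02 2.42e+02 2.70e+02 5.12e-01 2.06e-01 1.43e-01]
[1.80e+02 2.42e+02 2.69e+02 5.10e-01 2.13e-01 1.43e-01]
[2.00e+02 2.42e+02 2.69e+02 5.08e-01 2.21e-01 1.44e-01]
[2.20e+02 2.43e+02 2.68e+02 5.05e-01 2.30e-01 1.44e-01]
[2.40e+02 2.33e+02 2.78e+02 5.03e-01 2.38e-01 1.44e-01]
[2.60e+02 2.17e+02 2.96e+02 5.00e-01 2.48e-01 1.43e-01]
[2.80e+02 2.45e+02 2.67e+02 4.97e-01 2.57e-01 1.43e-01]
[-0.29077494  0.95677334  0.00588655  0.5112208   0.21035953  0.14340582] az 106.904655 pitch 0.3372763
at spanner y: [0.55193275 0.0764     0.14258164]
```

View pics/w7.png

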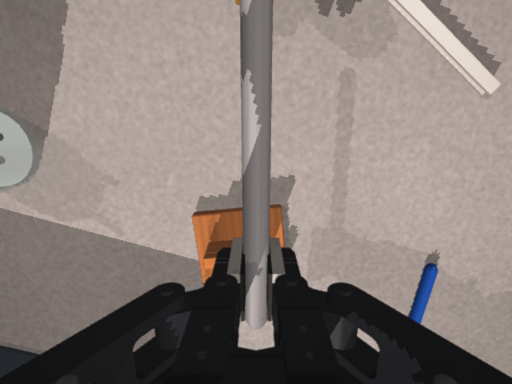

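View pics/c9.png

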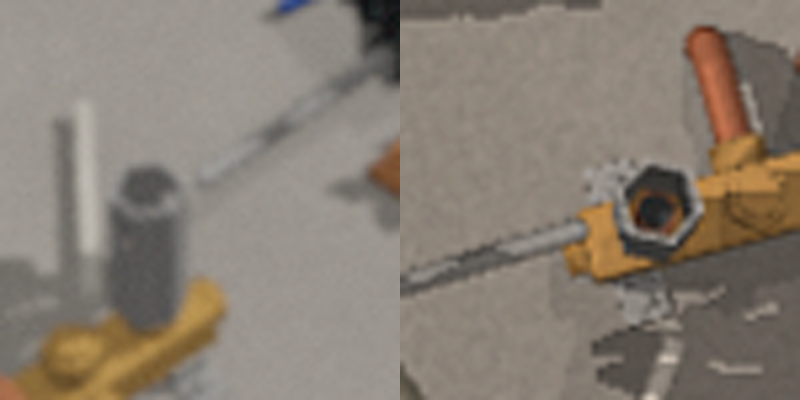

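{"fn": "move_arm", "kwargs": {"jaw": [0.8,0.8,0.8,0.8,0.8,0.8,0.8,0.8], "linear": [[0,0.6,0.05],[0,0.6,0],[0,0.5,0],[0,0.5,0],[0,0.5,0],[0,0.3,0],[0,0,0],[0,0,0]], "yaw": [0,0,0,0,0,0,0,0]}}

```text
time_s: 15.35
position: [0.5052, 0.2271, 0.1323]
tcp_rot: [-0.103, -0.7, -0.103, 0.7]
force: [0.7, -1.1, -1.2]
grip_width: 0.0098
```

```bash
cat > look.py <<'E'
import sys
from h import *
n=sys.argv[1]
s=cam('scene');t=cam('top')
cv2.imwrite(f'pics/{n}.png',np.hstack([cv2.resize(s['img'][160:235,215:290][:,:,::-1],(400,400),interpolation=cv2.INTER_CUBIC),cv2.resize(t['img'][135:210,210:285][:,:,::-1],(400,400),interpolation=cv2.INTER_CUBIC)]))
o,r,az=st();ct=np.array([.5513,.0764]);v=o['position'][:2]-ct
print('grasp dist',np.hypot(*v).round(4),'az',np.degrees(np.arctan2(v[1],v[0])).round(2))
to([.533,.1358,.132],-163.3)
E
python3 look.py i1
```

```text
grasp dist 0.1577 az 106.98
t 15.45 pos [0.5053 0.2272 0.1324] jaw az -163.23 j [ 0.423  0.416 -0.042  1.113 -0.    -1.441] tilt [ 2.e-04  0.e+00 -1.e+00]
F [ 0.19 -1.14 -0.2 ] T [ 0.159  0.03  -0.026] w 0.0095
world cm [ 2.77 -9.14 -0.04] tool cm [ 0.04  9.56 -0.02]
yaw options [np.float64(-6.282), np.float64(-3.14), np.float64(0.001), np.float64(3.143), np.float64(6.284)]
```

View pics/i1.png

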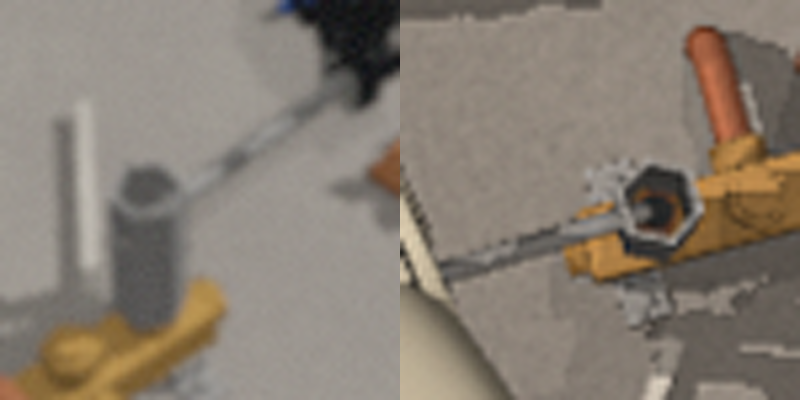

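{"fn": "move_arm", "kwargs": {"jaw": [0.8,0.8,0.8,0.8,0.8,0.8,0.8,0.8], "linear": [[0,0.5,0],[0,0.5,0],[0,0.5,0],[0,0.6,0],[0,0.6,0],[0,0.5,0],[0,0.3,0],[0,0,0]], "yaw": [0,0,0,0,0,0,0,0]}}

```text
time_s: 16.25
position: [0.5156, 0.193, 0.1324]
tcp_rot: [0.103, 0.7, 0.103, -0.699]
force: [0.7, 0.6, -0.4]
grip_width: 0.0093
```

```bash
python3 look.py i2
```

```text
grasp dist 0.1223 az 107.03
t 16.35 pos [0.5155 0.1933 0.1324] jaw az -163.25 j [ 3.590e-01  4.090e-01 -5.200e-02  1.110e+00 -1.000e-03 -1.504e+00] tilt [ 4.e-04 -5.e-04 -1.e+00]
F [ 1.65 -0.32 -0.83] T [-0.114 -0.208  0.144] w 0.0098
world cm [ 1.75 -5.75 -0.04] tool cm [ 0.04  6.01 -0.02]
yaw options [np.float64(-6.282), np.float64(-3.141), np.float64(0.001), np.float64(3.142), np.float64(6.284)]
```

View pics/i2.png

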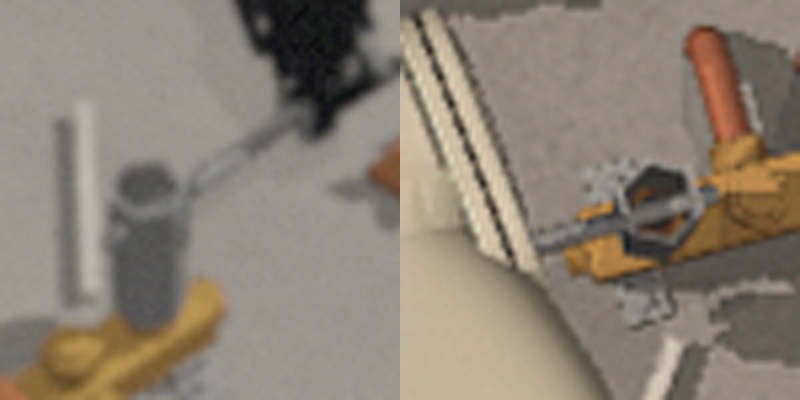

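{"fn": "move_arm", "kwargs": {"jaw": [0.8,0.8,0.8,0.8,0.8,0.8,0.8,0.8], "linear": [[0,0.6,0],[0,0.9,0],[0,1,0],[0,1,0],[0,1,0],[0,1,0],[0,0.5,0],[0,0,0]], "yaw": [0,0,0,0,0,0,0,0]}}

```text
time_s: 17.15
position: [0.5327, 0.1351, 0.1322]
tcp_rot: [-0.103, -0.7, -0.102, 0.7]
force: [1.0, 0.5, -0.5]
grip_width: 0.0097
```

```bash
python3 look.py i3; python3 - <<'E'
from h import *
d=cam('wrist','w8.png')
E
```

```text
grasp dist 0.0625 az 107.5
t 17.25 pos [0.5325 0.136  0.1323] jaw az -163.26 j [ 0.25   0.408 -0.054  1.109  0.    -1.613] tilt [-3.e-04  2.e-04 -1.e+00]
F [ 0.57 -1.36  0.11] T [ 0.176  0.164 -0.019] w 0.0092
world cm [ 0.05 -0.02 -0.03] tool cm [ 0.03  0.03 -0.04]
yaw options [np.float64(-6.282), np.float64(-3.141), np.float64(0.001), np.float64(3.142), np.float64(6.284)]
```

View pics/i3.png

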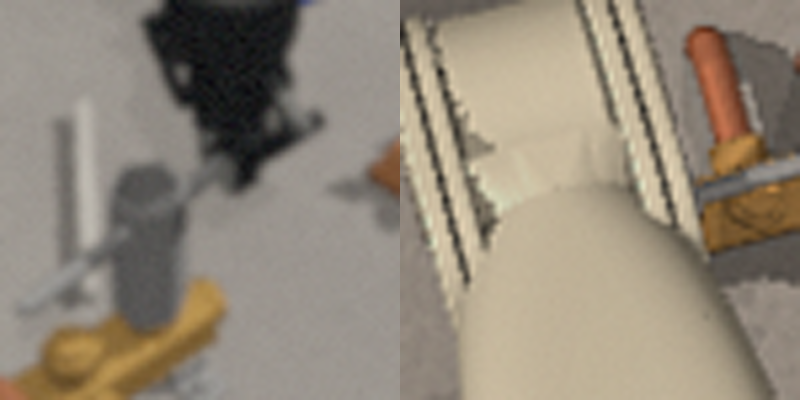

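View pics/w8.png

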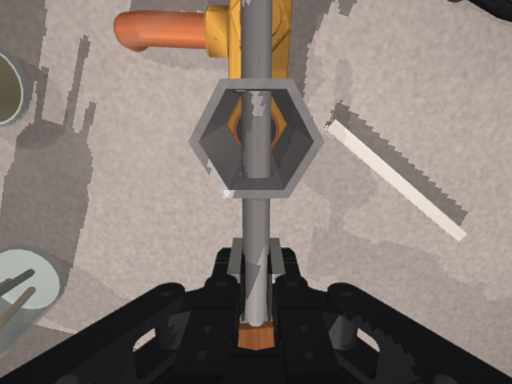

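{"fn": "move_arm", "kwargs": {"jaw": [0.8,0.8,0.8,0.8,0.8,0.8,0.8,0.8], "linear": [[0,0.03,-0.62],[0,0.03,-0.62],[0,0.03,-0.62],[0,0.03,-0.62],[0,0.03,-0.62],[0,0.03,-0.62],[0,0.03,-0.62],[0,0.03,-0.62]], "yaw": [0.1,0.1,0.1,0.1,0.1,0.1,0.1,0.1], "newtons": 110}}

```text
time_s: 18.1
position: [0.5786, 0.1341, 0.1316]
tcp_rot: [0.178, -0.683, 0.176, 0.687]
force: [-4.0, 6.4, -1.2]
grip_width: 0.0097
```

```bash
python3 look.py i4; python3 - <<'E'
from h import *
d=cam('wrist','w9.png')
E
```

```text
grasp dist 0.0638 az 64.15
t 18.2 pos [0.5791 0.1338 0.1316] jaw az 151.1 j [ 0.225  0.494  0.081  1.161  0.005 -0.842] tilt [-0.0039  0.0039 -1.    ]
F [-3.66  6.88 -0.22] T [1.012 0.768 0.62 ] w 0.0097
world cm [-4.61  0.2   0.04] tool cm [-0.02  2.05  4.13]
yaw options [np.float64(-0.796), np.float64(2.346), np.float64(5.487), np.float64(8.629), np.float64(11.77)]
```

View pics/w9.png

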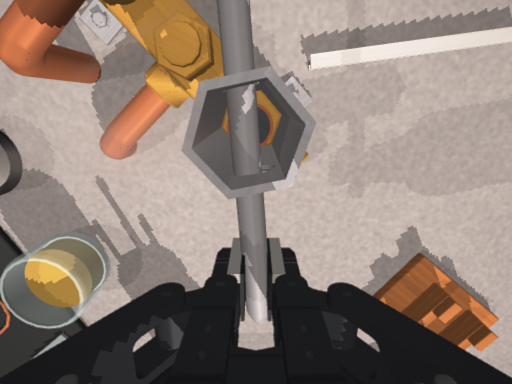

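{"fn": "move_arm", "kwargs": {"jaw": [0.8,0.8,0.8,0.8,0.8,0.8,0.8,0.8], "linear": [[0,0.03,-0.62],[0,0.03,-0.62],[0,0.03,-0.62],[0,0.03,-0.62],[0,0.03,-0.62],[0,0,0],[0,0,0],[0,0,0]], "yaw": [0.1,0.1,0.1,0.1,0.1,0,0,0]}}

```text
time_s: 19.05
position: [0.6027, 0.1133, 0.1319]
tcp_rot: [0.341, -0.619, 0.338, 0.621]
force: [0.3, 6.0, -2.3]
grip_width: 0.0092
```

```bash
python3 look.py i5; python3 - <<'E'
from h import *
d=cam('wrist','w10.png');np.save('w10.npy',d,allow_pickle=True)
cv2.imwrite('pics/c11.png',cv2.resize(d['img'][40:220,160:340][:,:,::-1],None,fx=3.3333,fy=3.3333,interpolation=cv2.INTER_CUBIC))
E
```

```text
grasp dist 0.0633 az 35.7
t 19.15 pos [0.6027 0.1133 0.132 ] jaw az 122.57 j [ 0.184  0.527  0.137  1.181  0.005 -0.385] tilt [-6.0e-04  4.5e-03 -1.0e+00]
F [-0.28  7.08 -2.42] T [ 1.184 -0.011  0.649] w 0.0093
world cm [-6.97  2.25  0.  ] tool cm [0.01 4.66 5.65]
yaw options [np.float64(-1.294), np.float64(1.848), np.float64(4.989), np.float64(8.131), np.float64(11.273)]
```

View pics/w10.png

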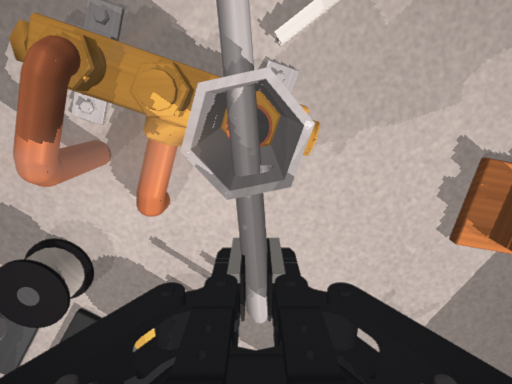

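View pics/c11.png

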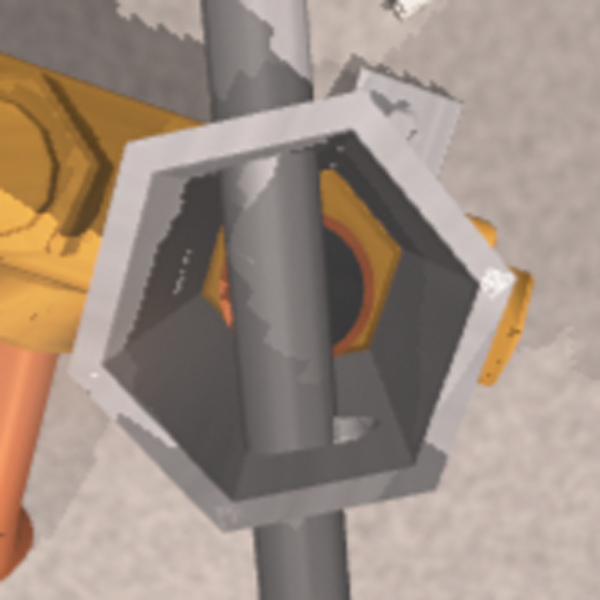

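```bash
python3 - <<'E'
from h import *
d=np.load('w10.npy',allow_pickle=True).item()
c=[(160+a*.3,40+b*.3) for a,b in [(128,143),(370,92),(512,280),(437,490),(225,530),(72,370)]]
hexfit(d,c)
E
```

```text
centre [0.5507 0.0769] R mm [22.6 22.5 21.9 22.5 22.3 22.3] corner 14.08 flats [np.float64(44.1), np.float64(104.1), np.float64(164.1), np.float64(-135.9), np.float64(-75.9), np.float64(-15.9)]
```

{"fn": "move_arm", "kwargs": {"jaw": [0.8,0.8,0.8,0.8,0.8,0.8,0.8,0.8], "linear": [[0,0.02,-0.53],[0,0.02,-0.53],[0,0.02,-0.53],[0,0.02,-0.53],[0,0,0],[0,0,0],[0,0,0],[0,0,0]], "yaw": [0.085,0.085,0.085,0.085,0,0,0,0]}}

```text
time_s: 20.0
position: [0.6118, 0.0938, 0.1322]
tcp_rot: [0.441, -0.553, 0.438, 0.554]
force: [2.2, 5.2, -2.7]
grip_width: 0.0096
```

```bash
python3 look.py i6; python3 - <<'E'
from h import *
d=cam('wrist','w11.png');np.save('w11.npy',d,allow_pickle=True)
cv2.imwrite('pics/c12.png',cv2.resize(d['img'][40:220,160:340][:,:,::-1],None,fx=3.3333,fy=3.3333,interpolation=cv2.INTER_CUBIC))
E
```

```text
grasp dist 0.063 az 16.04
t 20.1 pos [0.6119 0.0938 0.1322] jaw az 103.08 j [ 0.15   0.536  0.154  1.186  0.004 -0.078] tilt [ 0.0014  0.0044 -1.    ]
F [ 1.18  5.74 -3.15] T [ 1.189 -0.424  0.686] w 0.0097
world cm [-7.89  4.2  -0.02] tool cm [0.03 6.73 5.87]
yaw options [np.float64(-1.634), np.float64(1.508), np.float64(4.649), np.float64(7.791), np.float64(10.932)]
```

View pics/c12.png

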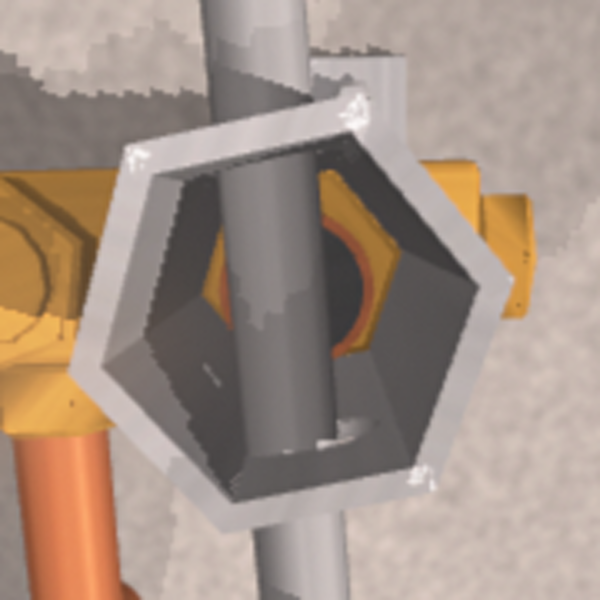

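{"fn": "move_arm", "kwargs": {"jaw": [0.8,0.8,3,6,8.5,8.5,8.5,8.5], "linear": [[0,0,0.2],[0,0,0],[0,0,0],[0,0,0],[0,0,0],[0,0,0],[0,0,0],[-1,0,0]], "yaw": [-0.03,0,0,0,0,0,0,0]}}

```text
time_s: 20.95
position: [0.6097, 0.092, 0.1411]
tcp_rot: [0.432, -0.558, 0.434, 0.56]
force: [0.6, 0.1, 1.3]
grip_width: 0.0848
```

```bash
python3 look.py i7; python3 - <<'E'
from h import *
d=cam('wrist','w12.png')
E
```

```text
grasp dist 0.0626 az 14.85
t 21.05 pos [0.6118 0.0924 0.1442] jaw az 104.5 j [ 0.15   0.527  0.17   1.211 -0.    -0.103] tilt [ 2.9e-03  4.0e-04 -1.0e+00]
F [-0.27  0.61  0.17] T [-0.027 -0.005 -0.036] w 0.0849
world cm [-7.88  4.34 -1.22] tool cm [1.2  6.55 6.17]
yaw options [np.float64(-1.609), np.float64(1.532), np.float64(4.674), np.float64(7.816), np.float64(10.957)]
```

View pics/w12.png

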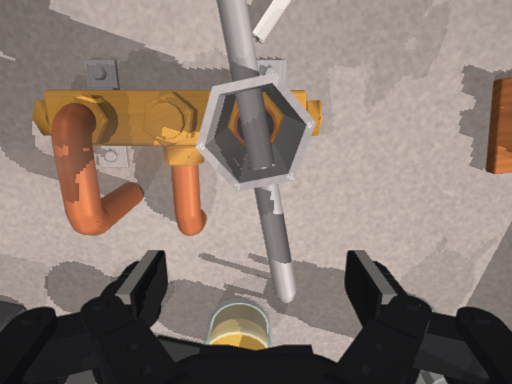

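{"fn": "move_arm", "kwargs": {"jaw": [8.5,8.5,8.5,8.5,8.5,8.5,8.5,8.5], "linear": [[-2,0,0],[-3,0,0],[-3,0,0],[-2,0,0],[0,0,0],[0,0,0],[0,0,0],[0,0,0]], "yaw": [0,0,0,0,0,0,0,0]}}

```text
time_s: 21.9
position: [0.61, 0.0923, 0.2406]
tcp_rot: [0.432, -0.558, 0.434, 0.56]
force: [-0.8, -0.3, -0.0]
grip_width: 0.0847
```

```bash
python3 - <<'E'
from h import *
d=cam('wrist','w13.png');np.save('w13.npy',d,allow_pickle=True)
c=proj(d,[.551,.0765,.16]);print(c);u,v=c.astype(int);print(u-40,v-40)
cv2.imwrite('pics/c13.png',cv2.resize(d['img'][v-40:v+40,u-40:u+40][:,:,::-1],None,fx=7,fy=7,interpolation=cv2.INTER_CUBIC))
to([.5,-.1,.25])
E
```

```text
[254.55036042 123.76756339]
214 83
t 21.95 pos [0.6101 0.0924 0.2407] jaw az 104.52 j [ 0.15   0.483  0.352  1.443  0.    -0.103] tilt [-2.8e-03 -4.0e-04 -1.0e+00]
F [-0.23  0.2   0.15] T [-0.036 -0.022 -0.029] w 0.0849
world cm [-11.01 -19.24   0.93] tool cm [ -0.89  15.48 -15.86]
```

View pics/w13.png

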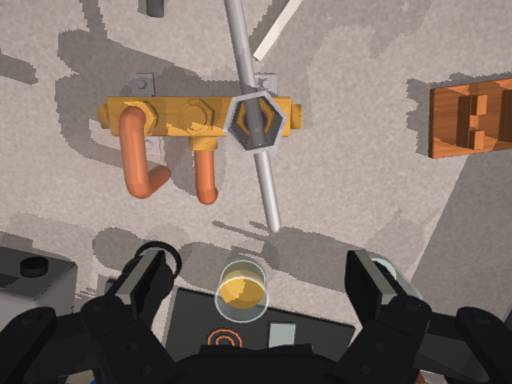

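View pics/c13.png

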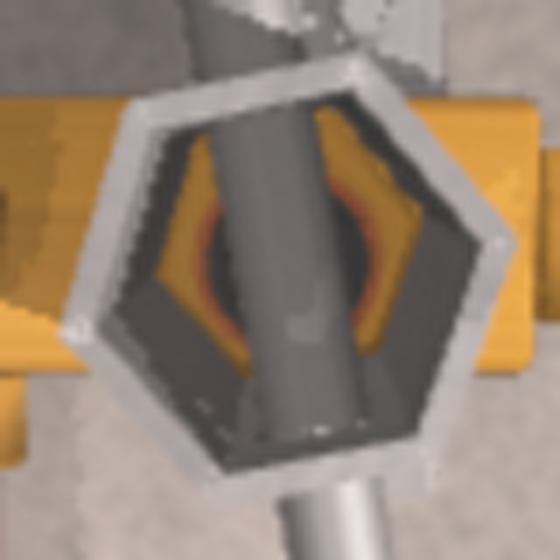

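```bash
python3 - <<'E'
from h import *
d=np.load('w13.npy',allow_pickle=True).item()
c=[(214+a/7,83+b/7) for a,b in [(133,103),(362,52),(510,240),(432,448),(208,490),(68,330)]]
hexfit(d,c)
P=plane(d,276,229,.137);print('near end',P.round(4),np.hypot(*(P[:2]-[.551,.0766])))
E
```

```text
centre [0.5505 0.0765] R mm [21.6 21.9 21.7 21.4 21.5 21.5] corner -4.4 flats [np.float64(25.6), np.float64(85.6), np.float64(145.6), np.float64(-154.4), np.float64(-94.4), np.float64(-34.4)]
near end [0.6296 0.115  0.137 ] 0.08752832288258777
```

{"fn": "move_arm", "kwargs": {"jaw": [8.5,8.5,8.5,8.5,8.5,8.5,8.5,8.5], "linear": [[-1,3,-3],[0,3,-3],[0,3,-3],[0,3,-3],[0,3,-3],[0,0,-3],[0,0,0],[0,0,0]], "yaw": [0,0,0,0,0,0,0,0]}}

```text
time_s: 22.75
position: [0.5104, -0.1198, 0.2517]
tcp_rot: [0.433, -0.558, 0.433, 0.559]
force: [-0.4, 0.0, 0.9]
grip_width: 0.0849
```

```bash
python3 - <<'E'
from h import *
t=cam('top','t9.png');s=cam('scene','s9.png')
to([.5,-.1,.25])
E
```

```text
t 22.85 pos [ 0.5106 -0.1186  0.2518] jaw az 104.56 j [-0.228  0.286  0.09   1.376  0.    -0.483] tilt [-1.e-03  6.e-04 -1.e+00]
F [ 0.29  0.62 -0.75] T [ 0.042  0.005 -0.002] w 0.085
world cm [-1.06  1.86 -0.18] tool cm [0.19 0.56 2.07]
```

View pics/t9.png

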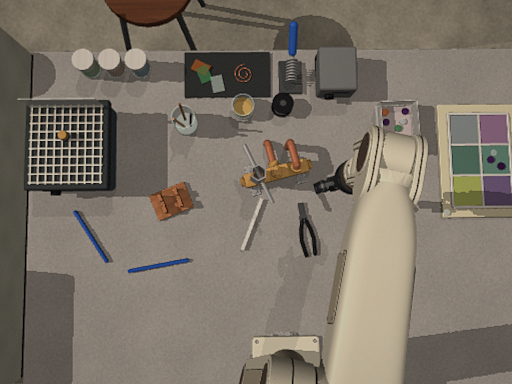

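View pics/s9.png

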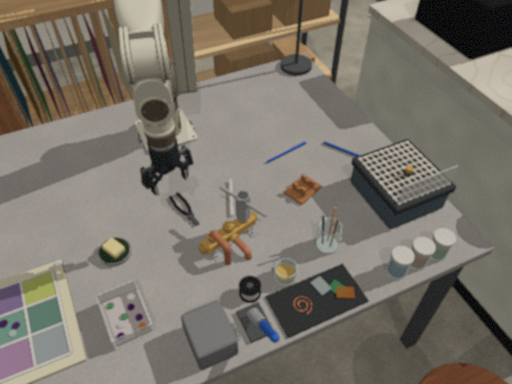

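```bash
python3 - <<'E'
from h import *
print(bot.job_done())
E
```

```text
the job is handed in; nothing more can be done
None
```

The job is handed in with the bar in the spanner, but I probably ran the nut past finger-tight by hand. I could not measure by how much.

- **Running the nut down:** I turned the spanner by hand in three steps of about 18° each. The first two read about 0.06 N m. The third ended at 1.0–1.2 N m, so the stop lay somewhere inside that step. I expected the 20 N grip to slip at the stop, but it slipped only about 1.5°. The olive was probably turned by hand somewhere between 0° and 16°, so "no further" may not be met.
- **Tommy bar:** I took the grey steel bar from the rest and left the two blue ones alone. It went through both holes with little force. At the last look its near end was 87.5 mm from the spanner axis, so it sits within about 3 mm of half-way.
- **Quarter turn:** With the bar I turned the spanner from 106.7° to 25.6°, about 81°. I stopped short of 90° on purpose because of the likely overshoot. The total past finger-tight should be between about 81° and 98°, most likely near 90°; no reading confirms it directly.
- **Last checks:** After I let go, the bar stayed in the spanner and the gripper was clear of everything. In the top and scene views the other things looked undisturbed. I handed the job in at about 23 s.

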